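# Turn round the row of shaft parts for refitting

## Task

The four parts on the wooden rack stand in the order in which they came off a motor shaft. For refitting, move them all to the dowels of the empty rack in reverse order: seen from the robot, the part now at the left end goes to the right end, and so on, one part to a dowel. Each part must sit flat at the foot of its dowel, pin through its bore.

Things in the scene. Friction and masses are not known exactly. Their poses are not given: they have to be found in the camera images.
- row_rack: fixed board, pale wood, 75 mm (x) by 264 mm (y) by 18 mm high, that carries the four parts in a row at the start, on four dowels at x = 0, y = -99, -33, 33 and 99 mm. Origin: centre of its underside, on the bench; y along the row, to the robot's left (turned by at most 0.35 rad), z up.
- new_rack: fixed pale wood board, 75 (x) by 264 (y) by 18 mm high, empty at the start, with four dowels at x = 0, y = -99, -33, 33, 99 mm: a disc 34 mm across, 4 mm thick (parts rest on it, 22 mm above the origin) and a pin 10 mm across, tip 49 mm above the origin, narrowing over its last 5 mm. Origin: centre of its underside, on the bench; y along the row, to the robot's left (turned up to 0.35 rad), z up.
- bearing: ball bearing, steel rings with a black shield between: 52 mm across, 15 mm high, the flattest part. Bore 26 mm right through. Loose. Origin: centre of its underside; z is its axis, upward; it is round, so its yaw does not matter.
- pulley: aluminium belt pulley with a groove round its waist: 56 mm across its two flanges (each 5 mm thick, at the bottom and the top), 44 mm in the groove, 26 mm high. Bore 26 mm right through. Loose. Origin: centre of its underside; z is its axis, upward; it is round, so its yaw does not matter.
- gear: dark steel gear with 18 teeth: 49 mm across the teeth, which are 18 mm high; above them a plain hub 34 mm across up to 24 mm height. Bore 26 mm right through. Loose. Origin: centre of its underside; z is its axis, upward; it is round, so its yaw does not matter.
- sleeve: plain brass spacer sleeve: 34 mm across, 46 mm high, the tallest and slimmest part. Bore 26 mm right through. Loose. Origin: centre of its underside; z is its axis, upward; it is round, so its yaw does not matter.
- dowel_bearing: fixed wooden dowel of the row rack on which the bearing stands at the start; it stays and marks the part's place in the old row. Disc 34 mm across, 4 mm thick; pin 10 mm across, tip 31 mm above the rack's top, narrowing over its last 5 mm. Origin: centre of the disc's underside, on the rack's top (18 mm above the bench); y along the rack to the left, z up.
- dowel_pulley: fixed wooden dowel of the row rack on which the pulley stands at the start; it stays and marks the part's place in the old row. Disc 34 mm across, 4 mm thick; pin 10 mm across, tip 31 mm above the rack's top, narrowing over its last 5 mm. Origin: centre of the disc's underside, on the rack's top (18 mm above the bench); y along the rack to the left, z up.
- dowel_gear: fixed wooden dowel of the row rack on which the gear stands at the start; it stays and marks the part's place in the old row. Disc 34 mm across, 4 mm thick; pin 10 mm across, tip 31 mm above the rack's top, narrowing over its last 5 mm. Origin: centre of the disc's underside, on the rack's top (18 mm above the bench); y along the rack to the left, z up.
- dowel_sleeve: fixed wooden dowel of the row rack on which the sleeve stands at the start; it stays and marks the part's place in the old row. Disc 34 mm across, 4 mm thick; pin 10 mm across, tip 31 mm above the rack's top, narrowing over its last 5 mm. Origin: centre of the disc's underside, on the rack's top (18 mm above the bench); y along the rack to the left, z up.
Not all that is in view belongs to the job. Of the things shaped like the sleeve, the brass one is meant.

How it is judged (in metres and radians):
At the end, for the whole second after the job is handed in: Each part is on its own dowel of the new rack (axis within 11 mm along and across), flat on the disc (underside 17 to 26 mm above the rack's underside, tilt under 0.1 rad), at rest (under 20 mm/s), and the left-to-right order is the reverse of that on the row rack at the start (((y of dowel_bearing in the frame of row_rack between -0.109 and -0.089 m and y of bearing in the frame of new_rack between 0.088 and 0.11 m) or (y of dowel_bearing in the frame of row_rack between -0.043 and -0.023 m and y of bearing in the frame of new_rack between 0.022 and 0.044 m) or (y of dowel_bearing in the frame of row_rack between 0.023 and 0.043 m and y of bearing in the frame of new_rack between -0.044 and -0.022 m) or (y of dowel_bearing in the frame of row_rack between 0.089 and 0.109 m and y of bearing in the frame of new_rack between -0.11 and -0.088 m)) and x of bearing in the frame of new_rack between -0.011 and 0.011 m and z of bearing in the frame of new_rack between 0.017 and 0.026 m and angle between each of bearing, pulley, gear, sleeve's own z axis and vertical below 0.1 rad and linear speed of each of bearing, pulley, gear, sleeve below 0.02 m/s and ((y of dowel_pulley in the frame of row_rack between -0.109 and -0.089 m and y of pulley in the frame of new_rack between 0.088 and 0.11 m) or (y of dowel_pulley in the frame of row_rack between -0.043 and -0.023 m and y of pulley in the frame of new_rack between 0.022 and 0.044 m) or (y of dowel_pulley in the frame of row_rack between 0.023 and 0.043 m and y of pulley in the frame of new_rack between -0.044 and -0.022 m) or (y of dowel_pulley in the frame of row_rack between 0.089 and 0.109 m and y of pulley in the frame of new_rack between -0.11 and -0.088 m)) and x of pulley in the frame of new_rack between -0.011 and 0.011 m and z of pulley in the frame of new_rack between 0.017 and 0.026 m and ((y of dowel_gear in the frame of row_rack between -0.109 and -0.089 m and y of gear in the frame of new_rack between 0.088 and 0.11 m) or (y of dowel_gear in the frame of row_rack between -0.043 and -0.023 m and y of gear in the frame of new_rack between 0.022 and 0.044 m) or (y of dowel_gear in the frame of row_rack between 0.023 and 0.043 m and y of gear in the frame of new_rack between -0.044 and -0.022 m) or (y of dowel_gear in the frame of row_rack between 0.089 and 0.109 m and y of gear in the frame of new_rack between -0.11 and -0.088 m)) and x of gear in the frame of new_rack between -0.011 and 0.011 m and z of gear in the frame of new_rack between 0.017 and 0.026 m and ((y of dowel_sleeve in the frame of row_rack between -0.109 and -0.089 m and y of sleeve in the frame of new_rack between 0.088 and 0.11 m) or (y of dowel_sleeve in the frame of row_rack between -0.043 and -0.023 m and y of sleeve in the frame of new_rack between 0.022 and 0.044 m) or (y of dowel_sleeve in the frame of row_rack between 0.023 and 0.043 m and y of sleeve in the frame of new_rack between -0.044 and -0.022 m) or (y of dowel_sleeve in the frame of row_rack between 0.089 and 0.109 m and y of sleeve in the frame of new_rack between -0.11 and -0.088 m)) and x of sleeve in the frame of new_rack between -0.011 and 0.011 m and z of sleeve in the frame of new_rack between 0.017 and 0.026 m); the robot touches nothing.
It also fails if it takes over 96 s, if anything falls off the work surface, if the arm or the gripper's body presses on something with over 40 N, if the wrist force passes 120 N, or if a joint passes its speed limit or range.

## Robot

A 6-joint arm with a two-finger parallel gripper is mounted at the origin on a cart in front of the work surface, level with it; the furniture and walls round the work are solid. World frame = base frame: x ahead of the robot, y to its left, z up, the work surface at z = 0. Lengths are in mm, angles in rad, forces in N, time in s.
With the tool pointing down it reaches from about 400 to 925 mm from the base axis. Payload 12.5 kg.
Tool frame: the origin (TCP) lies between the finger pads; the fingertips stand 11 mm ahead of it and the grasp point (between the pads) lies 8 mm behind it (env.tip_extent is the distance from the TCP to the fingertips, in mm); x points along the fingers, z is the direction in which the jaws open and shut, and the axes are right-handed (so a half turn about x gives the same grasp; the last joint's range is limited). The gripper opens to 95 mm and grips with 3 to 60 N. Pads are 20 mm wide; open, the fingers measure 119 mm over their backs; the gripper's body (75 mm by 180 mm) begins 59 mm behind the grasp point.
Start: joints at [-1.227, 0.491, 1.559, -0, 1.092, -0.106], TCP at [271.765, -562.84, 225.661] pointing down, gripper open.
Joint ranges: [-3.1, 3.1], [-0.84, 2.19], [0.05, 2.79], [-1.13, 4.28], [0.06, 2.93], [-2.69, 2.69]. Speed limits (rad/s): [2.22, 2.22, 2.79, 3.14, 3.14, 3.14].

## Interface

Orientations are given as [roll, pitch, yaw] about the fixed x, y, z axes, in that order (R = Rz(yaw) Ry(pitch) Rx(roll)).
In Python, from cell import status, imaging, env gives the robot as it stands. The module is installed in compiled form; this text tells all that it offers.
- The arm moves only by the tool apply_moves, never from a script. Its argument "increments" is a list of rows, each a list of 5 numbers: the closure, from 0 (fully open) to 1 (shut), then the shift along the tool's x, y, z in mm, then the turn about the tool's x in degrees. A call has 1 to 10 rows; each row shifts and turns the commanded pose from where the row before left it, along the tool's axes as they then stand; what a row does not reach is not made up. A row lasts 1/10 s, in which the tool goes at most 50 mm and 8.59 degrees, less where a joint would pass 70% of its speed; a pose out of reach is approached as far as the arm can. A call with a gripper value outside its range is refused whole. The fingers move at their own pace and stop on an object; the grip force is fixed at half the most. Time passes only in rows, so rows that do not move let the fingers close. It gives the time, the measured TCP pose, the force and the opening at its end, in the units of the state.
- status.state(): the state, without advancing time (a new reading comes with each control period).
- imaging.read_camera(name): name is "scene" or "top" or "wrist"; returns a dict with "pixels" (420x560x3 uint8, red, green, blue), "fovy" (degrees; the focal length in pixels is half the picture's height over the tangent of half this angle, whatever the lens; pixels are square), "cx", "cy" (the principal point, pixels), "distortion" ([k1, k2, p1, p2, k3] as OpenCV has them; the pictures are not rectified), "R" (3x3) and "t" (3): a world point X has camera coordinates R X + t. Camera axes: x right, y down, z forward; pixel columns grow to the right and rows downward; lengths in mm; the calibration is good to about 2 mm. A picture is of the moment at which its call begins. There is no depth.
- env.job_done(): hands the job in, once; it reports no verdict.
The state is a dict: "t": time; "joints": joint angles; "qvel": joint speeds; "tau": joint torques, N m; "eef_pos": TCP position; "tcp_rot": TCP orientation; "ft_force": force on the tool from outside, world axes, zero at the start; "moment": the same for the moment, N m; "opening": opening from 0.0 (shut) to 1.0 (fully open).
Only numpy, scipy, OpenCV 4.12 (cv2) and the standard library are available. Lean on these libraries where they do the work, as an engineer would, in place of code of your own. Each camera call takes 0.05 s, during which the arm holds its last target. There are 200 camera calls.

## Working session

There is one attempt and no reset: what is moved stays moved. The work goes in short steps, Python scripts to look and compute and a tool call to move; the robot and the scene stay as the last step left them, time stands still between calls to the robot, and variables do not carry over. Pictures are saved under pics/ and viewed, about 12 in all and at most 16, crops included, and the job is handed in when it is done.

Besides the shell and the picture viewer there is one more tool, called after "Call:" in YAML: its name, and indented under it one key for each argument. apply_moves: Moves the arm, as the interface text tells. Its arguments: {"type":"object","properties":{"increments":{"type":"array"}},"required":["increments"]}

```bash
mkdir -p pics
cat > h.py <<'E'
import numpy as np, cv2
from cell import status, imaging, env
def cam(n,save=None):
    c=imaging.read_camera(n); 
    if save: cv2.imwrite('pics/'+save,c['pixels'][:,:,::-1])
    f=c['pixels'].shape[0]/2/np.tan(np.radians(c['fovy'])/2)
    c['K']=np.array([[f,0,c['cx']],[0,f,c['cy']],[0,0,1.]]);c['D']=np.array(c['distortion'],float)
    c['R']=np.array(c['R']);c['t']=np.array(c['t']);return c
def ray(c,uv,z):
    uv=np.array(uv,float).reshape(-1,1,2)
    n=cv2.undistortPoints(uv,c['K'],c['D'])[:,0]
    d=np.c_[n,np.ones(len(n))]@c['R']; o=-c['R'].T@c['t']
    return o+d*((z-o[2])/d[:,2])[:,None]
def proj(c,X):
    return cv2.projectPoints(np.array(X,float).reshape(-1,1,3),cv2.Rodrigues(c['R'])[0],c['t'],c['K'],c['D'])[0][:,0]
E
python3 - <<'E'
from h import *
for n in('scene','top'):
    c=cam(n,n+'1.png');print(n,c['fovy'],-c['R'].T@c['t'],c['D'])
s=status.state();print(s['t'],s['eef_pos'],s['tcp_rot'],s['opening'],s['ft_force'])
E
```

```text
scene 56.84234923644417 [ -19.5569332  -633.83772446  456.74303563] [-0.00584551  0.          0.          0.          0.        ]
top 42.49828028888734 [ 284.17652663  -72.81375535 1180.5919964 ] [-0.02049928  0.          0.          0.          0.        ]
0.1 [ 271.70865757 -562.63514229  225.13900039] [3.01629685 1.56983418 1.89530336] 0.9968635277548386 [-0.80917129 -0.24832495 -0.36448105]
```

View pics/top1.png

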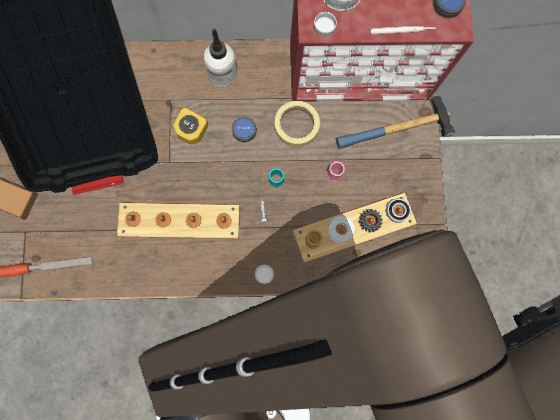

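View pics/scene1.png

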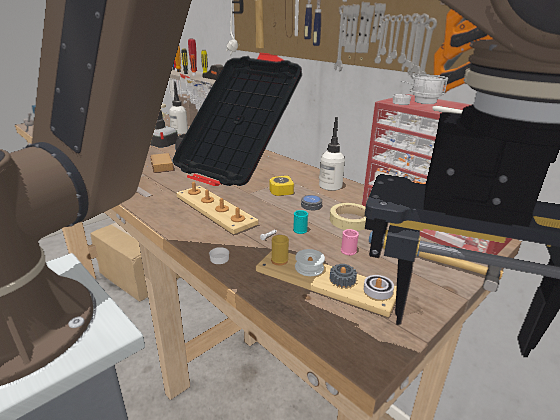

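Run:
```python
from h import *
c=cam('top');s=cam('scene');im=c['pixels']
a=cv2.resize(im[180:280,90:270],None,fx=4.4,fy=4.4,interpolation=2)[:300];
b=cv2.resize(im[185:265,285:425],None,fx=5,fy=5,interpolation=2)[:,:700]
a=cv2.resize(im[195:245,105:255],None,fx=4.6,fy=4.6,interpolation=2)
v=np.zeros((600,700,3),np.uint8);v[:230,:690]=a;v[230:600,:700]=b[:370]
cv2.imwrite('pics/crop.png',v[:,:,::-1])
hsv=cv2.cvtColor(im,cv2.COLOR_RGB2HSV)
# new rack board: pale wood mask
m=cv2.inRange(hsv,(15,60,170),(30,160,255));m[:190]=0;m[250:]=0;m[:,250:]=0
m=cv2.morphologyEx(m,cv2.MORPH_CLOSE,np.ones((15,15)))
k=max(cv2.findContours(m,0,2)[0],key=cv2.contourArea);bx=cv2.boxPoints(cv2.minAreaRect(k))
X=ray(c,bx,18);print('new',bx.round(1).tolist(),X.round(1).tolist(),X.mean(0))
# lid: red latch & handle candidates in scene
# discs/pins orange
m=cv2.inRange(hsv,(5,110,80),(16,255,255));m[:195]=0;m[265:]=0
for k in cv2.findContours(m,0,2)[0]:
    if cv2.contourArea(k)>25:
        (u,w),r=cv2.minEnclosingCircle(k);print('orange',round(u,1),round(w,1),round(r,1),ray(c,[[u,w]],22)[0].round(1))
def tri(u1,u2):
    o1=-c['R'].T@c['t'];o2=-s['R'].T@s['t']
    d1=ray(c,u1,0)[0]-o1;d2=ray(s,u2,0)[0]-o2
    A=np.c_[d1,-d2];q=np.linalg.lstsq(A,o2-o1,rcond=None)[0];return (o1+d1*q[0]).round(),(o2+d2*q[1]).round()
print('lid low right',tri([157,160],[246,185]),'low left',tri([33,190],[176,165]))
print('up-right (px 115,0) ray z200,400',ray(c,[[115,0]],200),ray(c,[[115,0]],400))
```

```text
new [[116.80000305175781, 235.89999389648438], [117.4000015258789, 202.3000030517578], [238.5, 204.39999389648438], [237.89999389648438, 238.0]] [[450.5, 246.3, 18.0], [524.8, 247.6, 18.0], [515.0, -17.5, 18.0], [440.8, -15.6, 18.0]] [482.76803179 115.19636652  18.        ]
orange 313.1 238.8 5.0 [ 435.4 -178.2   22. ]
orange 340.8 228.8 5.3 [ 456.1 -239.1   22. ]
orange 370.7 219.7 5.4 [ 474.8 -305.5   22. ]
orange 223.3 220.5 7.8 [479.3  15.6  22. ]
orange 193.3 219.8 7.9 [482.   80.7  22. ]
orange 162.5 219.5 7.9 [483.9 147.5  22. ]
orange 132.3 218.9 7.9 [486.6 212.9  22. ]
orange 398.1 209.9 5.0 [ 495.4 -367.1   22. ]
orange 18.0 201.5 19.1 [529.7 463.8  22. ]
lid low right (array([620., 164.,  14.]), array([624., 161.,  14.])) low left (array([557., 436.,  13.]), array([561., 434.,  13.]))
up-right (px 115,0) ray z200,400 [[900.60906696 217.40111321 200.        ]] [[774.88245638 158.20934546 400.        ]]
```

View pics/crop.png

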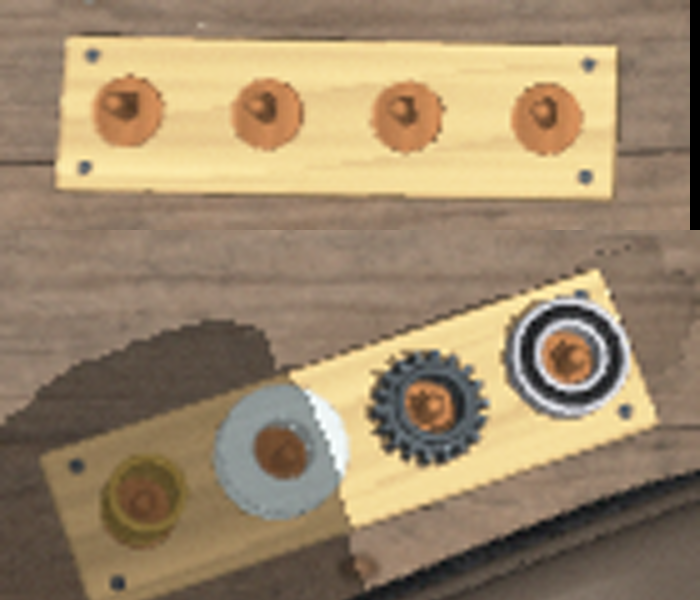

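```bash
cat >> h.py <<'E'
from scipy.spatial.transform import Rotation as Ro
def pose():
    s=status.state();R=Ro.from_euler('xyz',s['tcp_rot']).as_matrix();return np.array(s['eef_pos']),R,s
def togo(x,y,z,jaw):
    "tool-axes shift and turn (deg about tool x) to target; jaw = angle of jaw axis in world"
    p,R,s=pose()
    a=np.arctan2(R[1,2],R[0,2]); d=(jaw-a+np.pi/2)%np.pi-np.pi/2  # world yaw change
    sh=R.T@(np.array([x,y,z])-p)
    print('t',round(s['t'],1),'p',p.round(1),'jaw',round(a,3),'q',np.round(s['joints'],2),'shift',sh.round(1),'turn',round(float(-np.degrees(d)),1),'open',round(s['opening'],3),'F',np.round(s['ft_force'],1))
E
python3 - <<'E'
from h import *
c=cam('top')
for n,u,v,z in(('bear',398.4,210.4,37),('gear',370.6,220.4,40),('pul',341.2,229.4,48),('slv',314.2,237,68)):
    print(n,ray(c,[[u,v]],z)[0].round(1))
print(pose()[1].round(3)); togo(495,-367,160,.308)
E
```

```text
bear [ 491.6 -363.8   37. ]
gear [ 470.3 -301.6   40. ]
pul [ 450.9 -236.2   48. ]
slv [ 433.1 -176.4   68. ]
[[-0.     0.901  0.435]
 [ 0.     0.435 -0.901]
 [-1.     0.    -0.   ]]
t 0.2 p [ 271.7 -562.7  225.4] jaw -1.121 q [-1.23  0.49  1.56 -0.    1.09 -0.11] shift [ 65.4 286.2 -79.2] turn -81.9 open 1.0 F [-0.4 -0.9  1.4]
```

Call:
apply_moves:
  increments:
    - [0, 0, 40, -11, 0]
    - [0, 0, 40, -11, 0]
    - [0, 0, 40, -11, 0]
    - [0, 0, 40, -11, 0]
    - [0, 0, 40, -11, 0]
    - [0, 0, 40, -11, 0]
    - [0, 0, 40, -11, 0]
    - [0, 0, 0, 0, -8]
    - [0, 0, 0, 0, -8]
    - [0, 0, 0, 0, -8]

```text
t: 1.25
eef_pos: [490.8, -371.3, 225.5]
tcp_rot: [-2.847, 1.571, 2.741]
ft_force: [0.4, -0.3, 0.9]
opening: 1.0
```

Call:
apply_moves:
  increments:
    - [0, 0, 0, 0, -8]
    - [0, 0, 0, 0, -8]
    - [0, 0, 0, 0, -8]
    - [0, 0, 0, 0, -8]
    - [0, 0, 0, 0, -8]
    - [0, 0, 0, 0, -8]
    - [0, 0, 0, 0, -8]
    - [0, 0, 0, 0, -2]
    - [0, 0, 0, 0, 0]
    - [0, 0, 0, 0, 0]

```text
t: 2.25
eef_pos: [490.4, -371.7, 225.6]
tcp_rot: [2.605, 1.571, 2.914]
ft_force: [-0.7, 0.1, -0.3]
opening: 0.999
```

Run:
```python
from h import *
togo(492,-364,160,.308)
c=cam('wrist','w1.png');print(-c['R'].T@c['t'],c['R'].round(2).tolist())
for X in([491.6,-363.8,37],[470.3,-301.6,40],[495.4,-367,49],[475.4,-304.1,49]):print(proj(c,X).round(1))
```

```text
t 2.2 p [ 490.4 -371.7  225.6] jaw 0.309 q [-0.76  0.48  1.58 -0.    1.08 -1.06] shift [65.6  6.9  3.9] turn 0.0 open 0.999 F [-0.7  0.1 -0.3]
[ 467.13666405 -297.21457805  384.02475882] [[0.95, 0.3, 0.0], [0.29, -0.92, 0.28], [0.08, -0.26, -0.96]]
[[280.7 189.6]]
[[279.5 126.3]]
[[283.3 195.9]]
[[283.7 130.5]]
```

View pics/w1.png

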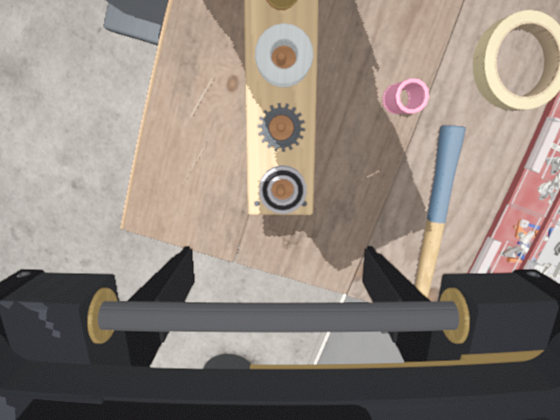

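Call:
apply_moves:
  increments:
    - [0, 30, 7, 6, 0]
    - [0, 40, 0, 0, 0]
    - [0, 40, 0, 0, 0]
    - [0, 40, 0, 0, 0]
    - [0, 25, 0, 0, 0]
    - [0, 10, 0, 0, 0]
    - [0, 7, 0, 0, 0]
    - [0, 0, 0, 0, 0]
    - [0, 0, 0, 0, 0]

```text
t: 3.2
eef_pos: [494.5, -363.7, 34.9]
tcp_rot: [-1.077, 1.569, -0.767]
ft_force: [0.3, 0.0, 0.6]
opening: 0.994
```

Run:
```python
from h import *
togo(494,-363,32,.308)
c=cam('wrist','w2.png')
```

```text
t 3.2 p [ 494.5 -363.7   34.9] jaw 0.31 q [-0.74  0.71  1.75 -0.    0.68 -1.05] shift [ 2.9  0.8 -0.3] turn 0.1 open 0.994 F [0.3 0.  0.6]
```

View pics/w2.png

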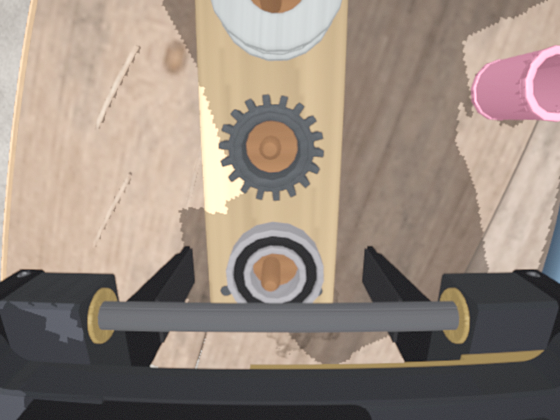

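Call:
apply_moves:
  increments:
    - [0, 3, 0, 0, 0]
    - [1, 0, 0, 0, 0]
    - [1, 0, 0, 0, 0]
    - [1, 0, 0, 0, 0]
    - [1, 0, 0, 0, 0]
    - [1, 0, 0, 0, 0]
    - [1, 0, 0, 0, 0]
    - [1, 0, 0, 0, 0]
    - [1, 0, 0, 0, 0]

```text
t: 4.15
eef_pos: [494.0, -363.3, 30.6]
tcp_rot: [-3.038, 1.571, -2.728]
ft_force: [-0.1, -0.3, 0.4]
opening: 0.536
```

Run:
```python
from h import *
togo(486.6,213,150,-.037)
c=cam('wrist','w3.png');im=cv2.imread('pics/w2.png')
print(ray(c,[[275,271]],37),ray(c,[[271,147]],46),ray(c,[[271,147]],40))
```

```text
t 4.2 p [ 494.  -363.3   30.6] jaw 0.31 q [-0.74  0.72  1.75 -0.    0.68 -1.05] shift [-119.4  551.   168.9] turn 19.9 open 0.536 F [-0.1 -0.3  0.4]
[[ 491.45555217 -358.5118045    37.        ]] [[ 471.10272197 -299.90383993   46.        ]] [[ 471.12428018 -300.37018045   40.        ]]
```

Call:
apply_moves:
  increments:
    - [1, -10, 0, 0, 0]
    - [1, -30, 0, 0, 0]
    - [1, -40, 0, 0, 0]
    - [1, -40, 0, 0, 0]
    - [1, 0, 45, 15, 0]
    - [1, 0, 45, 15, 0]
    - [1, 0, 45, 15, 0]
    - [1, 0, 45, 15, 0]
    - [1, 0, 45, 15, 0]
    - [1, 0, 45, 15, 0]

```text
t: 5.2
eef_pos: [497.0, -76.9, 151.3]
tcp_rot: [-0.603, 1.57, -0.293]
ft_force: [-0.2, 0.4, -1.3]
opening: 0.536
```

Run:
```python
from h import *
togo(486.6,213,150,-.037)
c=cam('wrist','w4.png');p,R,s=pose()
for d in(-4,0,4,8): print(d,proj(c,p+R@[-6.4,d,0]).round(1))
```

```text
t 5.2 p [497.  -76.9 151.3] jaw 0.31 q [-0.28  0.42  1.94 -0.    0.79 -0.59] shift [  1.2 279.2  78.5] turn 19.9 open 0.536 F [-0.2  0.4 -1.3]
-4 [[278.6 277.8]]
0 [[278.5 270.6]]
4 [[278.5 263.4]]
8 [[278.5 256. ]]
```

View pics/w4.png

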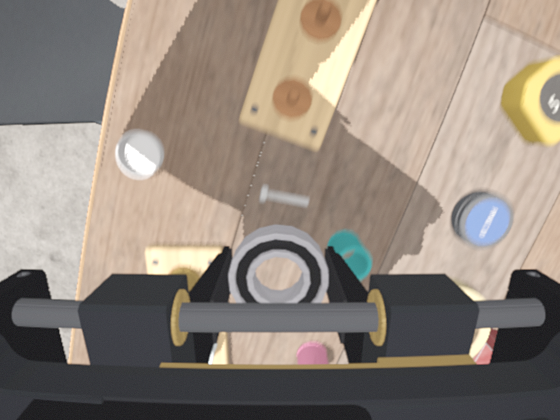

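Call:
apply_moves:
  increments:
    - [1, 0, 45, 12, 0]
    - [1, 0, 45, 12, 0]
    - [1, 0, 45, 13, 0]
    - [1, 0, 45, 13, 0]
    - [1, 0, 45, 13, 0]
    - [1, 0, 45, 13, 0]
    - [1, 0, 10, 2, 7]
    - [1, 0, 0, 0, 7]
    - [1, 0, 0, 0, 6]
    - [1, 0, 0, 0, 0]

```text
t: 6.25
eef_pos: [486.0, 211.9, 151.1]
tcp_rot: [0.115, 1.57, 0.075]
ft_force: [1.1, 0.1, -2.0]
opening: 0.535
```

Run:
```python
from h import *
togo(486.6,213,150,-.037)
c=cam('wrist','w5.png')
im=c['pixels'];hsv=cv2.cvtColor(im,cv2.COLOR_RGB2HSV)
m=cv2.inRange(hsv,(4,90,60),(16,255,255))
for k in cv2.findContours(m,0,2)[0]:
    if cv2.contourArea(k)>150:
        (u,w),r=cv2.minEnclosingCircle(k);print('orange',round(u,1),round(w,1),round(r,1),ray(c,[[u,w]],22)[0].round(1))
for y,x in((15.5,479.3),(81.3,481.7),(147.5,484.2),(213,486.6)): print(proj(c,[x,y,22]).round(1),proj(c,[x,y,49]).round(1))
```

```text
t 6.2 p [486.  211.9 151.1] jaw -0.04 q [ 0.29  0.45  1.87 -0.    0.82  0.33] shift [1.1 1.1 0.6] turn -0.2 open 0.535 F [ 1.1  0.1 -2. ]
orange 278.5 335.4 15.7 [481.9  80.4  22. ]
orange 278.0 274.0 17.1 [484.1 149.6  22. ]
orange 277.8 207.7 18.4 [486.6 214.9  22. ]
[[278.5 385.4]] [[278.5 405.2]]
[[278.3 334.7]] [[278.4 352.1]]
[[278.2 276. ]] [[278.2 289.8]]
[[278.  209.8]] [[278.  218.3]]
```

View pics/w5.png

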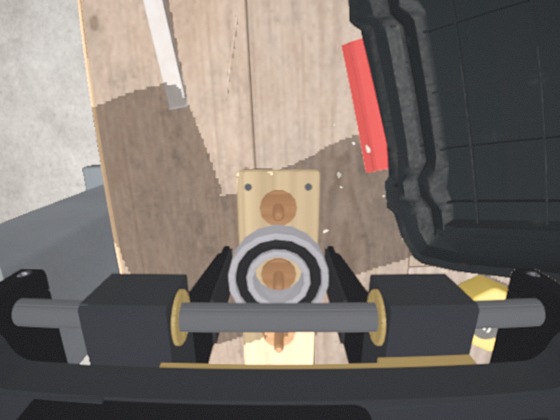

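Call:
apply_moves:
  increments:
    - [1, 20, 4, 1, 0]
    - [1, 30, 0, 0, 0]
    - [1, 20, 0, 0, 0]
    - [1, 15, 0, 0, 0]
    - [1, 15, 0, 0, 0]
    - [1, 10, 0, 0, 0]
    - [1, 6, 0, 0, 0]
    - [1, 0, 0, 0, 0]
    - [1, 0, 0, 0, 0]

```text
t: 7.2
eef_pos: [487.5, 215.7, 35.0]
tcp_rot: [0.149, 1.57, 0.111]
ft_force: [-1.2, 1.1, -1.3]
opening: 0.534
```

Run:
```python
from h import *
togo(486.6,216,31.5,-.037)
```

```text
t 7.2 p [487.5 215.7  35. ] jaw -0.038 q [ 0.29  0.64  1.95 -0.    0.55  0.33] shift [ 3.5  0.2 -0.9] turn -0.1 open 0.534 F [-1.2  1.1 -1.3]
```

Call:
apply_moves:
  increments:
    - [1, 3, 0, 0, 0]
    - [1, 0.5, 0, 0, 0]
    - [0.35, 0, 0, 0, 0]
    - [0.2, 0, 0, 0, 0]
    - [0.2, 0, 0, 0, 0]
    - [0.2, 0, 0, 0, 0]
    - [0.2, -5, 0, 0, 0]
    - [0.2, -20, 0, 0, 0]
    - [0.2, -45, 0, 0, 0]
    - [0.2, -50, 0, 0, 0]

```text
t: 8.2
eef_pos: [486.6, 215.5, 152.0]
tcp_rot: [-2.777, 1.568, -2.815]
ft_force: [1.5, 0.4, -0.6]
opening: 0.799
```

Run:
```python
from h import *
c=cam('wrist','w6.png');cv2.imwrite('pics/w6c.png',cv2.imread('pics/w6.png')[150:400,150:410])
togo(472,-301,150,.308)
```

```text
t 8.2 p [489.3 216.5 160. ] jaw -0.039 q [ 0.29  0.44  1.86 -0.    0.83  0.33] shift [   8.6 -517.8    2.6] turn -19.9 open 0.799 F [2.3 1.1 8. ]
```

View pics/w6c.png

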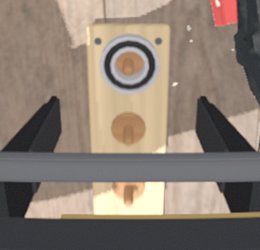

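Call:
apply_moves:
  increments:
    - [0, 0, -48, 0, 0]
    - [0, 0, -48, 0, 0]
    - [0, 0, -48, 0, 0]
    - [0, 0, -48, 0, 0]
    - [0, 0, -48, 0, 0]
    - [0, 0, -48, 0, 0]
    - [0, 0, -48, 0, 0]
    - [0, 0, -48, 0, 0]
    - [0, 0, -48, 0, 0]
    - [0, 0, -48, 0, 0]

```text
t: 9.25
eef_pos: [468.1, -266.0, 151.6]
tcp_rot: [-0.65, 1.57, -0.689]
ft_force: [0.9, 0.0, -0.1]
opening: 1.0
```

Call:
apply_moves:
  increments:
    - [0, 0, -38, 2, -7]
    - [0, 0, 0, 0, -7]
    - [0, 0, 0, 0, -6]
    - [0, 20, 0, 0, 0]
    - [0, 0, 0, 0, 0]
    - [0, 0, 0, 0, 0]

```text
t: 9.85
eef_pos: [469.1, -301.9, 131.4]
tcp_rot: [2.189, 1.57, 2.498]
ft_force: [-0.1, 0.6, 0.9]
opening: 0.999
```

Run:
```python
from h import *
togo(472,-301,35,.308)
c=cam('wrist','w7.png')
for X in([472,-301,40],[472,-301,46],[452.5,-237,48],[452.5,-237,48]): print(proj(c,X).round(1))
```

```text
t 9.8 p [ 469.1 -301.9  131.4] jaw 0.31 q [-0.69  0.51  1.82 -0.    0.81 -1.  ] shift [96.4 -0.1  3.1] turn 0.1 open 0.999 F [-0.1  0.6  0.9]
[[281.1 223.2]]
[[281.2 225.6]]
[[282.8 137.2]]
[[282.8 137.2]]
```

View pics/w7.png

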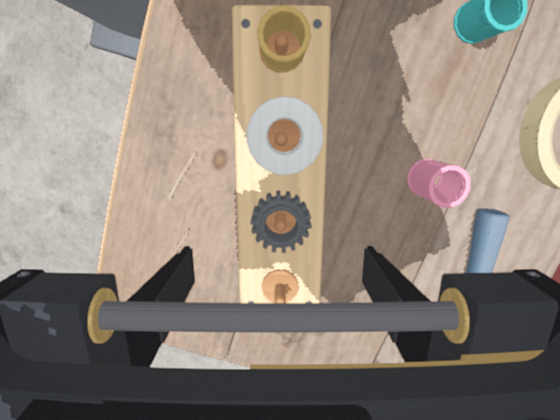

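Call:
apply_moves:
  increments:
    - [0, 30, 1.5, 3, 0]
    - [0, 35, 0, 0, 0]
    - [0, 20, 0, 0, 0]
    - [0, 12, 0, 0, 0]
    - [0, 0, 0, 0, 0]
    - [1, 0, 0, 0, 0]
    - [1, 0, 0, 0, 0]
    - [1, 0, 0, 0, 0]
    - [1, 0, 0, 0, 0]
    - [1, 0, 0, 0, 0]

```text
t: 10.9
eef_pos: [471.7, -299.7, 34.5]
tcp_rot: [-1.049, 1.57, -0.739]
ft_force: [1.0, 0.4, -0.9]
opening: 0.636
```

Call:
apply_moves:
  increments:
    - [1, 0, 0, 0, 0]
    - [1, 0, 0, 0, 0]
    - [1, 0, 0, 0, 0]

```text
t: 11.2
eef_pos: [471.5, -299.7, 34.3]
tcp_rot: [-1.462, 1.571, -1.151]
ft_force: [-0.6, -0.4, 2.7]
opening: 0.504
```

Run:
```python
from h import *
togo(484.2,148.5,150,-.037)
```

```text
t 11.2 p [ 471.5 -299.7   34.3] jaw 0.31 q [-0.68  0.66  1.89 -0.    0.59 -0.99] shift [-115.8  422.9  148.9] turn 19.9 open 0.504 F [-0.6 -0.4  2.7]
```

Call:
apply_moves:
  increments:
    - [1, -10, 0, 0, 0]
    - [1, -30, 0, 0, 0]
    - [1, -40, 0, 0, 0]
    - [1, -36, 0, 0, 0]
    - [1, 0, 42.3, 15, 0]
    - [1, 0, 42.3, 15, 0]
    - [1, 0, 42.3, 15, 0]
    - [1, 0, 42.3, 15, 0]
    - [1, 0, 42.3, 15, 0]
    - [1, 0, 42.3, 15, 0]

```text
t: 12.2
eef_pos: [479.5, -28.7, 150.7]
tcp_rot: [-0.558, 1.57, -0.248]
ft_force: [0.5, -0.1, -0.9]
opening: 0.505
```

Call:
apply_moves:
  increments:
    - [1, 0, 42.3, 15, 0]
    - [1, 0, 42.3, 15, 0]
    - [1, 0, 42.3, 15, 0]
    - [1, 0, 42.3, 14, 0]
    - [1, 0, 0, 0, 7]
    - [1, 0, 0, 0, 7]
    - [1, 0, 0, 0, 6]
    - [1, 0, 0, 0, 0]
    - [1, 0, 0, 0, 0]

```text
t: 13.1
eef_pos: [484.3, 148.6, 150.4]
tcp_rot: [-0.28, 1.571, -0.315]
ft_force: [-0.6, 0.7, -2.2]
opening: 0.507
```

Run:
```python
from h import *
togo(484.2,148.5,34.3,-.037)
c=cam('wrist','w8.png');p,R,s=pose()
for d in(-4,0,4): print(d,proj(c,p+R@[-5.7,d,0]).round(1),proj(c,p+R@[-11.7,d,0]).round(1))
print(proj(c,[484.2,148.5,22]),proj(c,[484.2,148.5,49]))
cv2.imwrite('pics/w8c.png',cv2.resize(cv2.imread('pics/w8.png')[150:350,180:380],None,fx=2.5,fy=2.5))
```

```text
t 13.1 p [484.3 148.6 150.4] jaw -0.036 q [ 0.17  0.42  1.93 -0.    0.79  0.2 ] shift [ 1.161e+02 -1.000e-01 -1.000e-01] turn 0.1 open 0.507 F [-0.6  0.7 -2.2]
-4 [[277.2 287.3]] [[277.2 293.1]]
0 [[277.2 280.3]] [[277.2 285.9]]
4 [[277.2 273.2]] [[277.2 278.6]]
[[277.32945451 211.24203967]] [[277.2985063  219.91801324]]
```

View pics/w8c.png

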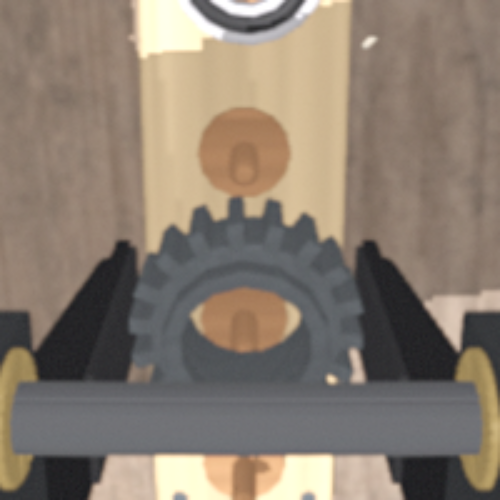

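Call:
apply_moves:
  increments:
    - [1, 20, -1, 0, 0]
    - [1, 30, 0, 0, 0]
    - [1, 20, 0, 0, 0]
    - [1, 15, 0, 0, 0]
    - [1, 15, 0, 0, 0]
    - [1, 9, 0, 0, 0]
    - [1, 3, 0, 0, 0]
    - [1, 0, 0, 0, 0]
    - [1, 0, 0, 0, 0]

```text
t: 14.05
eef_pos: [484.5, 147.7, 38.6]
tcp_rot: [0.076, 1.57, 0.037]
ft_force: [0.1, 0.2, -0.5]
opening: 0.506
```

Run:
```python
from h import *
togo(484.2,147.5,34.8,-.037)
```

```text
t 14.1 p [484.5 147.7  38.6] jaw -0.039 q [ 0.17  0.61  2.01 -0.    0.52  0.2 ] shift [ 3.8 -0.2 -0.3] turn -0.1 open 0.506 F [ 0.1  0.2 -0.5]
```

Call:
apply_moves:
  increments:
    - [1, 3, 0, 0, 0]
    - [1, 0.5, 0, 0, 0]
    - [0.35, 0, 0, 0, 0]
    - [0.2, 0, 0, 0, 0]
    - [0.2, 0, 0, 0, 0]
    - [0.2, 0, 0, 0, 0]
    - [0.2, -5, 0, 0, 0]
    - [0.2, -20, 0, 0, 0]
    - [0.2, -45, 0, 0, 0]
    - [0.2, -42, 0, 0, 0]

```text
t: 15.05
eef_pos: [483.9, 147.6, 148.1]
tcp_rot: [-2.851, 1.57, -2.89]
ft_force: [-0.2, -0.3, 0.2]
opening: 0.8
```

Run:
```python
from h import *
togo(453,-236,150,.308)
```

```text
t 15.1 p [483.9 147.6 148.1] jaw -0.039 q [ 0.17  0.43  1.93 -0.    0.78  0.2 ] shift [  -1.8 -384.5  -16. ] turn -19.9 open 0.8 F [-0.2 -0.3  0.2]
```

Call:
apply_moves:
  increments:
    - [0, 0, -48, -2, 0]
    - [0, 0, -48, -2, 0]
    - [0, 0, -48, -2, 0]
    - [0, 0, -48, -2, 0]
    - [0, 0, -48, -2, 0]
    - [0, 0, -48, -2, 0]
    - [0, 0, -48, -2, 0]
    - [0, 0, -48, -2, -6]
    - [0, 0, 0, 0, -7]
    - [0, 0, 0, 0, -7]

```text
t: 16.05
eef_pos: [452.9, -236.9, 146.8]
tcp_rot: [-1.209, 1.571, -0.897]
ft_force: [0.1, 0.3, 0.9]
opening: 0.999
```

Call:
apply_moves:
  increments:
    - [0, 20, 0, 0, 0]
    - [0, 0, 0, 0, 0]
    - [0, 0, 0, 0, 0]

```text
t: 16.35
eef_pos: [453.3, -235.3, 127.0]
tcp_rot: [2.321, 1.57, 2.63]
ft_force: [-0.2, -0.7, 1.0]
opening: 1.003
```

Run:
```python
from h import *
togo(453.5,-235.5,34,.308)
c=cam('wrist','w9.png')
print(proj(c,[453.5,-235.5,48]),proj(c,[434,-175,68]))
```

```text
t 16.4 p [ 453.3 -235.3  127. ] jaw 0.31 q [-0.61  0.46  1.94 -0.    0.74 -0.92] shift [93.  -0.3  0.2] turn 0.1 open 1.003 F [-0.2 -0.7  1. ]
[[277.40790525 228.42192352]] [[277.14090354 144.56830754]]
```

View pics/w9.png

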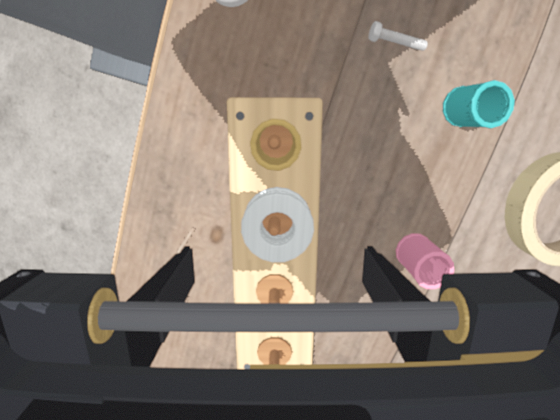

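Call:
apply_moves:
  increments:
    - [0, 30, 2, 0, 0]
    - [0, 35, 0, 0, 0]
    - [0, 20, 0, 0, 0]
    - [0, 8, 0, 0, 0]
    - [0, 0, 0, 0, 0]
    - [1, 0, 0, 0, 0]
    - [1, 0, 0, 0, 0]
    - [1, 0, 0, 0, 0]
    - [1, 0, 0, 0, 0]
    - [1, 0, 0, 0, 0]

```text
t: 17.4
eef_pos: [452.9, -233.6, 34.0]
tcp_rot: [-0.997, 1.57, -0.687]
ft_force: [-0.1, 0.2, 0.4]
opening: 0.634
```

Call:
apply_moves:
  increments:
    - [1, 0, 0, 0, 0]
    - [1, 0, 0, 0, 0]
    - [1, 0, 0, 0, 0]

```text
t: 17.7
eef_pos: [452.8, -233.5, 33.8]
tcp_rot: [-1.23, 1.571, -0.92]
ft_force: [-1.9, 0.8, 6.4]
opening: 0.573
```

Run:
```python
from h import *
togo(481.7,81.5,150,-.037)
```

```text
t 17.7 p [ 452.8 -233.5   33.8] jaw 0.31 q [-0.61  0.62  2.01 -0.    0.51 -0.92] shift [-116.3  291.2  123.7] turn 19.9 open 0.573 F [-1.9  0.8  6.4]
```

Call:
apply_moves:
  increments:
    - [1, -10, 0, 0, 0]
    - [1, -30, 0, 0, 0]
    - [1, -40, 0, 0, 0]
    - [1, -36, 0, 0, 0]
    - [1, 0, 36.4, 15.5, 0]
    - [1, 0, 36.4, 15.5, 0]
    - [1, 0, 36.4, 15.5, 0]
    - [1, 0, 36.4, 15.5, 0]
    - [1, 0, 36.4, 15.5, 0]
    - [1, 0, 36.4, 15.5, 0]

```text
t: 18.7
eef_pos: [474.4, 4.4, 150.1]
tcp_rot: [-1.015, 1.571, -0.705]
ft_force: [0.7, -0.3, -1.1]
opening: 0.571
```

Call:
apply_moves:
  increments:
    - [1, 0, 36.4, 15.5, 0]
    - [1, 0, 36.4, 15.5, 0]
    - [1, 0, 0, 0, 7]
    - [1, 0, 0, 0, 7]
    - [1, 0, 0, 0, 6]
    - [1, 0, 0, 0, 0]
    - [1, 0, 0, 0, 0]

```text
t: 19.4
eef_pos: [481.9, 81.6, 149.9]
tcp_rot: [-0.92, 1.571, -0.956]
ft_force: [-0.1, -0.9, -2.5]
opening: 0.57
```

Run:
```python
from h import *
togo(481.7,81.5,34,-.037)
c=cam('wrist','w10.png');p,R,s=pose()
for d in(-4,0,4): print(d,proj(c,p+R@[-14.2,d,0]).round(1))
print(proj(c,[481.7,81.5,22]))
cv2.imwrite('pics/w10c.png',cv2.resize(cv2.imread('pics/w10.png')[150:350,180:380],None,fx=2.5,fy=2.5))
```

```text
t 19.4 p [481.9  81.6 149.9] jaw -0.036 q [ 0.03  0.4   1.97 -0.    0.77  0.07] shift [ 1.159e+02 -1.000e-01 -2.000e-01] turn 0.1 open 0.57 F [-0.1 -0.9 -2.5]
-4 [[277.2 295.6]]
0 [[277.2 288.3]]
4 [[277.2 280.9]]
[[277.25330519 211.38641751]]
```

View pics/w10c.png

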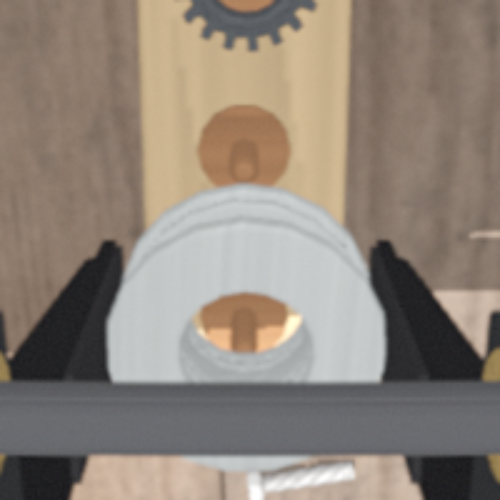

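Call:
apply_moves:
  increments:
    - [1, 20, 0.5, 0, 0]
    - [1, 30, 0, 0, 0]
    - [1, 20, 0, 0, 0]
    - [1, 15, 0, 0, 0]
    - [1, 15, 0, 0, 0]
    - [1, 9, 0, 0, 0]
    - [1, 3, 0, 0, 0]
    - [1, 0, 0, 0, 0]
    - [1, 0, 0, 0, 0]

```text
t: 20.35
eef_pos: [482.2, 82.1, 38.1]
tcp_rot: [-0.018, 1.57, -0.057]
ft_force: [-0.1, -0.2, -2.0]
opening: 0.574
```

Run:
```python
from h import *
togo(481.7,82,34.3,-.037)
```

```text
t 20.4 p [482.2  82.1  38.1] jaw -0.039 q [ 0.03  0.6   2.06 -0.    0.49  0.07] shift [ 3.8 -0.2 -0.5] turn -0.1 open 0.574 F [-0.1 -0.2 -2. ]
```

Call:
apply_moves:
  increments:
    - [1, 3, 0, 0, 0]
    - [1, 0.5, 0, 0, 0]
    - [0.35, 0, 0, 0, 0]
    - [0.2, 0, 0, 0, 0]
    - [0.2, 0, 0, 0, 0]
    - [0.2, 0, 0, 0, 0]
    - [0.2, -5, 0, 0, 0]
    - [0.2, -20, 0, 0, 0]
    - [0.2, -45, 0, 0, 0]
    - [0.2, -42, 0, 0, 0]

```text
t: 21.35
eef_pos: [481.5, 82.1, 147.6]
tcp_rot: [-3.006, 1.57, -3.045]
ft_force: [1.1, 0.3, -0.4]
opening: 0.797
```

Run:
```python
from h import *
togo(433,-174,150,.308)
```

```text
t 21.4 p [481.5  82.1 147.6] jaw -0.039 q [ 0.03  0.41  1.97 -0.    0.76  0.07] shift [  -2.3 -257.8  -38.5] turn -19.9 open 0.797 F [ 1.1  0.3 -0.4]
```

Call:
apply_moves:
  increments:
    - [0, 0, -43, -6.4, 0]
    - [0, 0, -43, -6.4, 0]
    - [0, 0, -43, -6.4, 0]
    - [0, 0, -43, -6.4, 0]
    - [0, 0, -43, -6.4, 0]
    - [0, 0, -43, -6.4, 0]
    - [0, 0, 0, 0, -6]
    - [0, 0, 0, 0, -7]
    - [0, 0, 0, 0, -7]
    - [0, 0, 0, 0, 0]

```text
t: 22.35
eef_pos: [433.4, -174.3, 146.4]
tcp_rot: [-1.108, 1.571, -0.796]
ft_force: [-0.2, -1.0, 0.2]
opening: 1.0
```

Run:
```python
from h import *
togo(433,-174,44,.308)
c=cam('wrist','w11.png')
print(proj(c,[433,-174,68]))
cv2.imwrite('pics/w11c.png',cv2.resize(cv2.imread('pics/w11.png')[150:350,180:380],None,fx=2.5,fy=2.5))
```

```text
t 22.4 p [ 433.4 -174.3  146.4] jaw 0.312 q [-0.52  0.38  2.02 -0.    0.73 -0.84] shift [102.4   0.4  -0.3] turn 0.2 open 1.0 F [-0.2 -1.   0.2]
[[276.71021847 227.75126755]]
```

View pics/w11c.png

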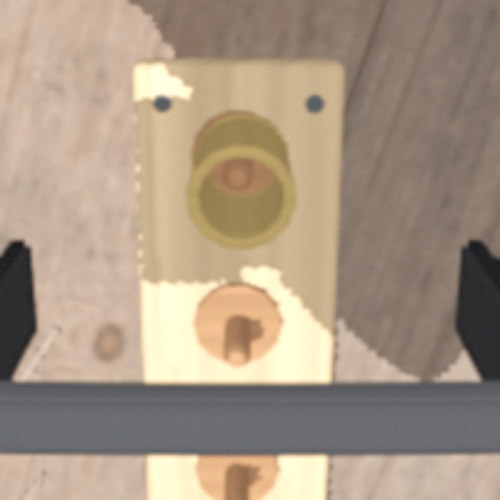

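Call:
apply_moves:
  increments:
    - [0, 30, 0, 0, 0]
    - [0, 40, 0, 0, 0]
    - [0, 20, 0, 0, 0]
    - [0, 12, 0, 0, 0]
    - [0, 0, 0, 0, 0]
    - [1, 0, 0, 0, 0]
    - [1, 0, 0, 0, 0]
    - [1, 0, 0, 0, 0]
    - [1, 0, 0, 0, 0]
    - [1, 0, 0, 0, 0]

```text
t: 23.4
eef_pos: [433.7, -174.3, 44.5]
tcp_rot: [-0.919, 1.57, -0.609]
ft_force: [-0.0, 0.3, -1.3]
opening: 0.634
```

Call:
apply_moves:
  increments:
    - [1, 0, 0, 0, 0]
    - [1, 0, 0, 0, 0]
    - [1, 0, 0, 0, 0]
    - [1, 0, 0, 0, 0]
    - [1, 0, 0, 0, 0]

```text
t: 23.9
eef_pos: [433.5, -174.1, 44.0]
tcp_rot: [2.6, 1.571, 2.91]
ft_force: [-0.2, -0.1, -1.4]
opening: 0.337
```

Run:
```python
from h import *
togo(479.3,16,160,-.037)
```

```text
t 23.9 p [ 433.5 -174.1   44. ] jaw 0.31 q [-0.52  0.57  2.11 -0.    0.47 -0.83] shift [-116.   167.1  101.6] turn 19.9 open 0.337 F [-0.2 -0.1 -1.4]
```

Call:
apply_moves:
  increments:
    - [1, -10, 0, 0, 0]
    - [1, -30, 0, 0, 0]
    - [1, -40, 0, 0, 0]
    - [1, -36, 0, 0, 0]
    - [1, 0, 33.4, 20.3, 0]
    - [1, 0, 33.4, 20.3, 0]
    - [1, 0, 33.4, 20.3, 0]
    - [1, 0, 33.4, 20.3, 0]
    - [1, 0, 33.4, 20.3, 0]
    - [1, 0, 0, 0, 7]

```text
t: 24.9
eef_pos: [479.6, 19.3, 160.8]
tcp_rot: [0.178, 1.57, 0.369]
ft_force: [0.2, -0.4, -1.8]
opening: 0.337
```

Call:
apply_moves:
  increments:
    - [1, 0, 0, 0, 7]
    - [1, 0, 0, 0, 6]
    - [1, 0, 0, 0, 0]
    - [1, 0, 0, 0, 0]

```text
t: 25.3
eef_pos: [479.2, 15.8, 160.5]
tcp_rot: [-0.406, 1.571, -0.442]
ft_force: [0.6, -0.5, -2.6]
opening: 0.34
```

Run:
```python
from h import *
togo(479.3,16,44,-.037)
c=cam('wrist','w12.png');p,R,s=pose()
for d in(-4,0,4): print(d,proj(c,p+R@[-24,d,0]).round(1))
print(proj(c,[479.3,16,22]))
cv2.imwrite('pics/w12c.png',cv2.resize(cv2.imread('pics/w12.png')[150:350,180:380],None,fx=2.5,fy=2.5))
```

```text
t 25.3 p [479.2  15.8 160.5] jaw -0.036 q [-0.1   0.38  1.98 -0.    0.78 -0.07] shift [1.165e+02 2.000e-01 1.000e-01] turn 0.1 open 0.34 F [ 0.6 -0.5 -2.6]
-4 [[277.2 306.3]]
0 [[277.2 298.7]]
4 [[277.2 290.9]]
[[277.5240434  208.03764894]]
```

View pics/w12c.png

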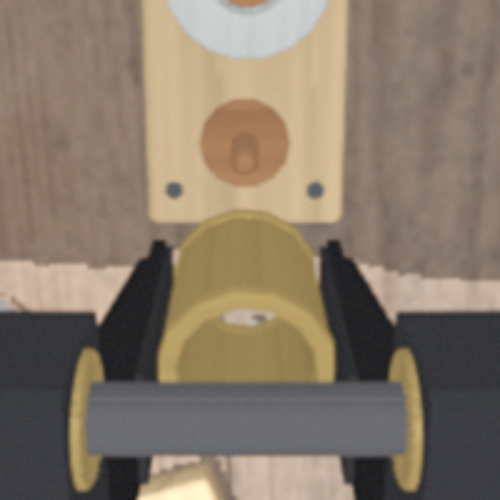

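Call:
apply_moves:
  increments:
    - [1, 20, 0.5, 0, 0]
    - [1, 30, 0, 0, 0]
    - [1, 20, 0, 0, 0]
    - [1, 15, 0, 0, 0]
    - [1, 15, 0, 0, 0]
    - [1, 9, 0, 0, 0]
    - [1, 3, 0, 0, 0]
    - [1, 0, 0, 0, 0]
    - [1, 0, 0, 0, 0]

```text
t: 26.25
eef_pos: [479.5, 16.3, 48.6]
tcp_rot: [-0.17, 1.57, -0.209]
ft_force: [0.2, -0.0, -0.4]
opening: 0.34
```

Run:
```python
from h import *
togo(479.3,16.3,44.3,-.037)
```

```text
t 26.2 p [479.5  16.3  48.6] jaw -0.039 q [-0.1   0.57  2.07 -0.    0.5  -0.07] shift [ 4.3 -0.  -0.2] turn -0.1 open 0.34 F [ 0.2 -0.  -0.4]
```

Release, rise, and back off so the cameras see the rack.

Call:
apply_moves:
  increments:
    - [1, 3, 0, 0, 0]
    - [1, 1, 0, 0, 0]
    - [0.5, 0, 0, 0, 0]
    - [0.3, 0, 0, 0, 0]
    - [0.3, 0, 0, 0, 0]
    - [0.3, 0, 0, 0, 0]
    - [0.3, -5, 0, 0, 0]
    - [0.3, -20, 0, 0, 0]
    - [0.3, -45, 0, 0, 0]
    - [0.3, -45, 0, 0, 0]

```text
t: 27.25
eef_pos: [478.7, 16.4, 160.4]
tcp_rot: [3.124, 1.569, 3.085]
ft_force: [-0.2, -0.3, -0.4]
opening: 0.701
```

Call:
apply_moves:
  increments:
    - [0.3, -20, -40, 0, 0]
    - [0.3, 0, -40, 0, 0]
    - [0.3, 0, -40, 0, 0]
    - [0.3, 0, -40, 0, 0]
    - [0.3, 0, 0, 0, 0]
    - [0.3, 0, 0, 0, 0]

```text
t: 27.85
eef_pos: [472.7, -144.0, 179.3]
tcp_rot: [2.559, 1.571, 2.518]
ft_force: [0.6, 0.0, -0.4]
opening: 0.702
```

Run:
```python
from h import *
togo(479.3,16.3,44.3,-.037)
c=cam('wrist','w13.png');s=cam('scene','s13.png');t=cam('top')
D=[(15.8,479.3),(82,481.7),(148.2,484.2),(214.2,486.6)]
for (y,x),h in zip(D,(46,26,24,15)):print(proj(c,[x,y,22+h]).round(),proj(s,[x,y,22+h]).round(),proj(t,[x,y,22+h]).round())
a=cv2.resize(c['pixels'][0:280,170:390],None,fx=1.8,fy=1.8);b=cv2.resize(s['pixels'][165:245,160:270],None,fx=3.6,fy=3.6)
v=np.zeros((504,800,3),np.uint8);v[:a.shape[0],:a.shape[1]]=a;v[:b.shape[0],400:400+b.shape[1]]=b[:,:400]
d=cv2.resize(t['pixels'][195:245,110:245],None,fx=2.9,fy=2.9);v[300:300+d.shape[0],400:400+d.shape[1]]=d
cv2.imwrite('pics/fin.png',v[:,:,::-1])
```

```text
t 27.9 p [ 472.7 -144.   179.3] jaw -0.041 q [-0.43  0.37  1.93  0.    0.85 -0.39] shift [135.  160.4   0. ] turn -0.2 open 0.702 F [ 0.6  0.  -0.4]
[[277.   9.]] [[237. 199.]] [[222. 217.]]
[[277. -72.]] [[221. 197.]] [[191. 218.]]
[[ 277. -155.]] [[207. 190.]] [[160. 218.]]
[[ 277. -212.]] [[194. 185.]] [[130. 218.]]
```

View pics/fin.png

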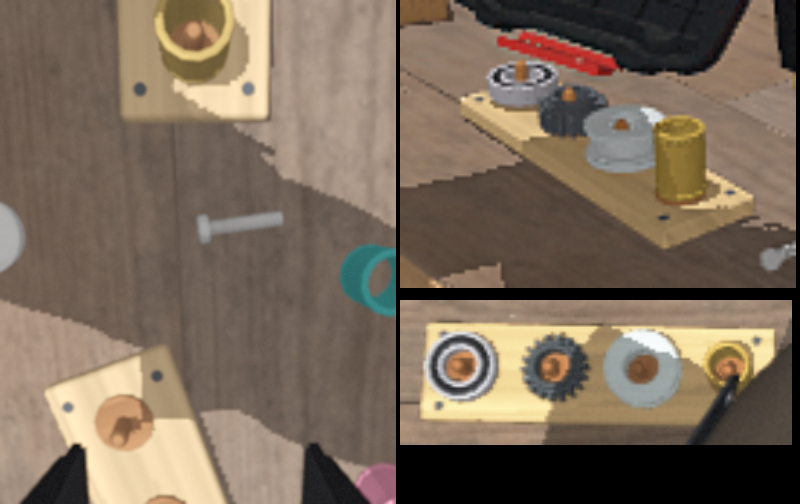

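The final views show the new rack from left to right as bearing, gear, pulley, sleeve. All four sit flat with the pin through the bore. In the top camera crop their tops are at about (460,366), (555,366), (642,366) and (728,364). The gripper is clear of everything.

```bash
python3 -c "
from cell import env
print(env.job_done())"
```

```text
the job is handed in; nothing more can be done
None
```

I moved all four parts to the empty rack in reverse order and handed the job in at about 28 s. From left to right the new rack now holds bearing, gear, pulley, sleeve; the old rack held sleeve, pulley, gear, bearing.

- **Final check:** the scene and top views showed every part flat on its disc with the pin through its bore. This was by eye; I did not measure the final positions or tilts.
- **Forces:** wrist force readings stayed small, with a highest of about 8 N.
- **What disagreed:** camera estimates of the parts' positions, before gripping and in hand, differed by 2 to 5 mm. That is inside the 8 mm play between bore and pin, so I corrected only part of it.
- **Failures:** no check failed.

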